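Tip the nuts into the cut-off corner of the carry tray

TASK

Lift the carry tray by its handle well clear of the bench and tip it so that the four loose nuts slide together into its one cut-off corner, without spilling any. Finish while still holding the tray in the air, steady and clearly tilted with that corner lowest; do not put it down, and leave the other things on the bench alone.

Things in the scene. Friction and masses are not known exactly. Their poses are not given: they have to be found in the camera images.
- tray: Loose grey plastic open tray, 200 (x) x 140 (y) mm, walls 45 high, walls and floor 4 thick, 0.24 to 0.39 kg. Three square corners; the one at +x +y is cut off by a 45 degree wall (36 mm off each side). Fixed handle: a strap 8 thick, 30 wide, 116 high outside each end wall, joined by a bar along x over the middle. Origin: centre of underside, z up. Turned any way.
- handle (a point): Middle of the handle bar, 104 mm straight above the tray's origin; axes as the tray's. The bar runs along x, 12 mm thick (y) and 24 mm high (92 to 116 mm above the tray's underside).
- cut_corner (a point): Point in the cut-off corner of the tray: on the floor's upper face, at the middle of the inner side of the 45 degree wall: (79, 49, 4) mm in the tray's frame.
- nut0: One of four equal brass hex nuts, 24 mm across flats, 13 high, 33 g, loose in the tray. Origin: centre of its underside as it lies at the start, z along the bore. Friction on the tray's smooth floor and walls about 0.22 (0.18 to 0.27): it starts to slide at 10 to 15 degrees of tilt, but needs 25 to 30 to be driven along a wall.
- nut1: One of four equal brass hex nuts, 24 mm across flats, 13 high, 33 g, loose in the tray. Origin: centre of its underside as it lies at the start, z along the bore. Friction on the tray's smooth floor and walls about 0.22 (0.18 to 0.27): it starts to slide at 10 to 15 degrees of tilt, but needs 25 to 30 to be driven along a wall.
- nut2: One of four equal brass hex nuts, 24 mm across flats, 13 high, 33 g, loose in the tray. Origin: centre of its underside as it lies at the start, z along the bore. Friction on the tray's smooth floor and walls about 0.22 (0.18 to 0.27): it starts to slide at 10 to 15 degrees of tilt, but needs 25 to 30 to be driven along a wall.
- nut3: One of four equal brass hex nuts, 24 mm across flats, 13 high, 33 g, loose in the tray. Origin: centre of its underside as it lies at the start, z along the bore. Friction on the tray's smooth floor and walls about 0.22 (0.18 to 0.27): it starts to slide at 10 to 15 degrees of tilt, but needs 25 to 30 to be driven along a wall.
- screwdriver: Screwdriver lying on the bench beyond the tray, not needed. Leave it alone.
- glue: White glue bottle, 60 mm across, 150 mm tall, on the bench to the robot's right, not needed. Origin: centre of its underside.
- spool: Spool of copper wire with white flanges, 96 mm across, 50 mm high, on the bench to the robot's left, not needed. Origin: centre of its underside.

How it is judged (in metres and radians):
At the end, for the whole second after the job is handed in: Fingers hold the tray, steady, cut-off corner over 40 mm above the bench, touching no bystander; it leans over 15 degrees, its x and y axes each at least 3.4 degrees below level (cut-off corner lowest); every nut's origin within 75 mm of the cut-off corner point (height (world z) of cut_corner above 0.04 m and contact force between tray and the fingers above 1 N and angle between tray's own z axis and vertical above 0.26 rad and angle between tray's own x axis and vertical above 1.63 rad and angle between tray's own y axis and vertical above 1.63 rad and linear speed of tray below 0.03 m/s and contact force between tray and screwdriver below 0.1 N and contact force between tray and glue below 0.1 N and contact force between tray and spool below 0.1 N and distance between each of nut0, nut1, nut2, nut3 and cut_corner below 0.075 m); the arm keeps its last pose, push and grip.
It fails at once if a nut is spilled out of the tray (distance between any of nut0, nut1, nut2, nut3 and tray above 0.15 m).
It fails at once if the screwdriver, glue bottle or spool is moved by more than 20 mm (distance of any of screwdriver, glue, spool from where it was at the start of the episode above 0.02 m).
It also fails if it takes over 40 s, if anything falls off the work surface, if the arm or the gripper's body presses on something with over 40 N, if the wrist force passes 120 N, or if a joint passes its speed limit or range.

ROBOT

A 6-joint arm with a two-finger parallel gripper is mounted at the origin on the work surface. World frame = base frame: x ahead of the robot, y to its left, z up, the work surface at z = 0. Lengths are in mm, angles in rad, forces in N, time in s.
With the tool pointing down it reaches from about 325 to 900 mm from the base axis. Payload 3.5 kg.
Tool frame: the origin (TCP) lies between the finger pads; the fingertips stand 8 mm ahead of it and the grasp point (between the pads) lies 11 mm behind it (ctrl.tip_reach is the z of the fingertips in the tool frame, in mm); z points along the fingers, y is the line along which they close (so a half turn about z gives the same grasp; the last joint's range is limited). The gripper opens to 85 mm and grips with 20 to 120 N. Pads are 22 mm wide; open, the fingers measure 114 mm over their backs; the gripper's body (76 mm by 85 mm) begins 54 mm behind the grasp point. The pads swing forward as they close: fully open they stand 13 mm farther back than shut.
Start: joints at [1.217, 0.276, -0.026, 1.268, 0, 1.467], TCP at [155.118, 605.442, 239.313] pointing down, gripper open.
Joint ranges: [-3.12, 3.12], [-0.85, 1.88], [-1.08, 1.24], [-1.95, 2.15], [-1.57, 1.53], [-3.14, 3.14]. Speed limits (rad/s): [2.57, 2.57, 3.14, 3.14, 3.14, 3.14].

INTERFACE

Orientations are given as a 3x3 rotation matrix whose columns are the frame's x, y, z axes.
In Python, from cell import ctrl, optics, job, nets gives the robot as it stands.
- The arm moves only by the shell command python3 -m jog 'ROWS' [OPENING]. ROWS is JSON, a list of rows, each an object of numbers: "dx", "dy", "dz": the shift along the tool's x, y, z in m; "yaw": the turn about the tool's z in degrees. In form: [{"dx": .., "dy": .., "dz": .., "yaw": ..}, ...]. A call has 1 to 20 rows; each row shifts and turns the commanded pose from where the row before left it, along the tool's axes as they then stand; what a row does not reach is not made up. A row lasts 1/12 s, in which the tool goes at most 41.7 mm and 7.16 degrees, less where a joint would pass 70% of its speed; a pose out of reach is approached as far as the arm can. A call is refused whole if a number of a shift passes 0.0417 or a number of a turn 7.16, either way. A call with a gripper value outside its range is refused whole. OPENING is the opening in per cent of the stroke, from 0 (shut) to 100 (fully open), set as the call begins (- or left out, the last holds). The fingers move at their own pace and stop on an object; the grip force is fixed at half the most. Time passes only in rows, so rows that do not move let the fingers close. It gives the time, the measured TCP pose, the force, the opening and the grip force at its end, in the units of the state.
- ctrl.read_state(): the state, without advancing time (a new reading comes with each control period).
- optics.grab_frame(name): name is "scene" or "side" or "wrist"; returns a dict with "img" (480x640x3 uint8, red, green, blue), "mtx" (3x3 intrinsics, pixels), "rvec" (rotation vector, rad) and "tvec" (3), from world to camera coordinates, as OpenCV has them. Camera axes: x right, y down, z forward; pixel columns grow to the right and rows downward; lengths in mm; the calibration is good to about 2 mm. A picture is of the moment at which its call begins. There is no depth.
- job.close_job(): hands the job in; it is judged then, once.
Trained networks look in a picture, given as the dict that the camera call returned (one of the last four; its "shot" number tells which), for a name from the list of things; names that differ only in an ending like _2 or _b are one class to them, and where a whole thing is asked for, a point or a joint stands for the part that bears it (a point fixed in the world has none). Each returns a list of dicts, best first, with "p" (0 to 1); they miss things now and then, are a little off and sometimes report something else, mostly with a low value. They report only what shows in the picture. A call takes as long as a camera call.
- nets.search_frame(picture, thing): "location" ([column, row] in pixels, amid what is visible of it).
- nets.mark_of(picture, thing): "location" ([column, row] in pixels: a listed point, or the origin of a listed thing).
The state is a dict: "time_s": time; "joints": joint angles; "qd": joint speeds; "joint_torque": joint torques, N m; "ee_pos": TCP position; "tcp_rot": TCP orientation; "force": force on the tool from outside, world axes, zero at the start; "ft_torque": the same for the moment, N m; "opening": opening from 0.0 (shut) to 1.0 (fully open); "grip_force": force on a finger pad.
Only numpy, scipy, OpenCV 4.12 (cv2) and the standard library are available. Lean on these libraries where they do the work, as an engineer would, in place of code of your own. Each camera call takes 0.05 s, during which the arm holds its last target. There are 200 camera calls.

## Working session

There is one attempt and no reset: what is moved stays moved. The work goes in short steps, Python scripts to look and compute and a shell command to move; the robot and the scene stay as the last step left them, time stands still between calls to the robot, and variables do not carry over. Pictures are saved under pics/ and viewed, at most 10 in all, crops included, and the job is handed in when it is done.

```bash
ls -R . | head -30; mkdir -p pics; python3 - <<'E'
from cell import ctrl, optics, job, nets
import cv2, numpy as np
s=ctrl.read_state(); print({k:np.round(v,4).tolist() for k,v in s.items()}, ctrl.tip_reach)
ims=[]
for n in ("scene","side"):
    f=optics.grab_frame(n); ims.append(f["img"])
    cv2.imwrite(f"pics/{n}0.png",f["img"][...,::-1])
    R=cv2.Rodrigues(np.array(f["rvec"]))[0]; print(n,(-R.T@np.array(f["tvec"]).ravel()).round(0),R[2].round(2))
    for t in ("handle","cut_corner","tray","nut0","spool","glue","screwdriver"):
        print(n,t,[(np.round(d["location"]).tolist(),round(d["p"],2)) for d in nets.mark_of(f,t)][:5])
E
python3 -m jog --help | head -30
```

```text
.:
pics

./pics:
{'time_s': 0.0, 'joints': [1.2166, 0.2771, -0.0279, 1.268, 0.0, 1.4674], 'qd': [-0.0022, -0.0018, 0.0001, -0.0011, -0.0001, 0.0002], 'joint_torque': [-0.0021, -44.5511, 29.5204, 0.0166, -0.0001, -0.0], 'ee_pos': [154.8568, 604.7351, 238.1609], 'tcp_rot': [[-0.9687, 0.2482, -0.0008], [0.2482, 0.9687, -0.0021], [0.0002, -0.0022, -1.0]], 'force': [0.4203, -0.3986, 0.3025], 'ft_torque': [0.0036, -0.0701, -0.0477], 'grip_force': 0.0, 'opening': 1.0012} 8.0
scene [1402.  172. 1116.] [-0.6  -0.12 -0.79]
scene handle [([267.0, 167.0], 0.73)]
scene cut_corner [([241.0, 184.0], 0.95)]
scene tray [([272.0, 194.0], 0.73)]
scene nut0 [([270.0, 193.0], 0.65), ([273.0, 172.0], 0.48), ([269.0, 223.0], 0.38)]
scene spool [([482.0, 256.0], 0.95)]
scene glue [([170.0, 220.0], 0.62)]
scene screwdriver [([343.0, 326.0], 0.89)]
side [ 452. -987.  899.] [ 0.13  0.77 -0.63]
side handle [([256.0, 302.0], 0.66)]
side cut_corner [([238.0, 370.0], 0.64)]
side tray [([257.0, 336.0], 0.6)]
side nut0 [([256.0, 334.0], 0.7), ([293.0, 324.0], 0.65), ([267.0, 309.0], 0.64), ([215.0, 339.0], 0.42)]
side spool [([271.0, 198.0], 0.7)]
side glue [([332.0, 416.0], 0.84)]
side screwdriver [([379.0, 252.0], 0.67)]invalid input: not JSON, or not a number
```

View pics/scene0.png

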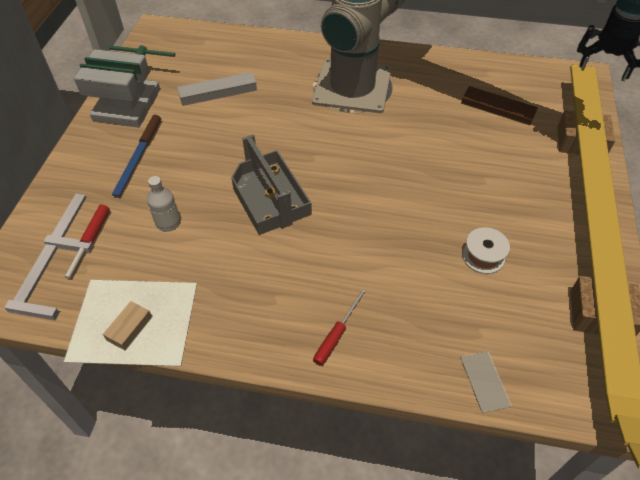

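```bash
cat > h.py <<'E'
import cv2, numpy as np
from cell import ctrl, optics, job, nets
def ray(f,px):
    R=cv2.Rodrigues(np.array(f["rvec"]))[0]; t=np.array(f["tvec"],float).ravel()
    d=R.T@np.linalg.inv(f["mtx"])@np.array([px[0],px[1],1.]); return -R.T@t,d/np.linalg.norm(d)
def atz(f,px,z):
    c,d=ray(f,px); return c+d*(z-c[2])/d[2]
def tri(fs,pxs):
    A=np.zeros((3,3));b=np.zeros(3)
    for f,p in zip(fs,pxs):
        c,d=ray(f,p);M=np.eye(3)-np.outer(d,d);A+=M;b+=M@c
    return np.linalg.solve(A,b)
def best(f,t): 
    r=nets.mark_of(f,t); return r[0]["location"] if r else None
def proj(f,P): return cv2.projectPoints(np.float64(P).reshape(-1,1,3),np.float64(f["rvec"]),np.float64(f["tvec"]),np.float64(f["mtx"]),None)[0].reshape(-1,2)
E
python3 - <<'E'
from h import *
fs=[optics.grab_frame(n) for n in("scene","side")]
for t in ("handle","cut_corner","tray"):
    p=[best(f,t) for f in fs]; print(t,tri(fs,p).round(0) if None not in p else p)
    z={"handle":104,"cut_corner":4,"tray":0}[t]
    print([atz(f,q,z).round(0) for f,q in zip(fs,p) if q is not None])
for t in ("spool","glue","screwdriver"): print(t,[atz(f,best(f,t),0).round(0) for f in fs if best(f,t) is not None])
E
```

```text
handle [ 461. -141.  103.]
[array([ 461., -140.,  104.]), array([ 462., -144.,  104.])]
cut_corner [ 433. -234.    5.]
[array([ 434., -235.,    4.]), array([ 432., -232.,    4.])]
tray [ 472. -143.    5.]
[array([ 464., -144.,    0.]), array([ 474., -141.,    0.])]
spool [array([556., 386.,   0.]), array([559., 382.,   0.])]
glue [array([ 582., -362.,    0.]), array([ 590., -364.,    0.])]
screwdriver [array([793., 102.,   0.]), array([800., 100.,   0.])]
```

```bash
python3 -m jog '[{"dz":-0.04},{"dz":-0.04},{"dz":-0.04},{"dz":-0.04},{"dz":-0.04},{"dz":-0.04},{"dz":-0.04},{"dz":-0.04},{"dz":-0.04},{"dz":-0.04},{"dz":-0.04},{"dz":-0.04}]'; python3 -c "
from h import *
s=ctrl.read_state(); print(s['time_s'],s['joints'],s['tcp_rot'],s['ee_pos'])"
```

```text
1.8 [ 1.21659312e+00  2.76395983e-01 -2.64045950e-02  1.26799276e+00
 -3.04655928e-05  1.46738801e+00] [[-9.68715456e-01  2.48174061e-01  2.96091978e-05]
 [ 2.48174061e-01  9.68715456e-01 -7.76847069e-06]
 [-3.06108204e-05 -1.77202778e-07 -1.00000000e+00]] [155.13080085 605.43835729 239.3136212 ]invalid input at $[0]: expected keys dx, dy, dz, yaw
```

```bash
python3 -m jog '[{"dx":0,"dy":0,"dz":-0.04,"yaw":0},{"dx":0,"dy":0,"dz":-0.04,"yaw":0},{"dx":0,"dy":0,"dz":-0.04,"yaw":0},{"dx":0,"dy":0,"dz":-0.04,"yaw":0},{"dx":0,"dy":0,"dz":-0.04,"yaw":0},{"dx":0,"dy":0,"dz":-0.04,"yaw":0},{"dx":0,"dy":0,"dz":-0.04,"yaw":0},{"dx":0,"dy":0,"dz":-0.04,"yaw":0},{"dx":0,"dy":0,"dz":-0.04,"yaw":0},{"dx":0,"dy":0,"dz":-0.04,"yaw":0},{"dx":0,"dy":0,"dz":-0.04,"yaw":0},{"dx":0,"dy":0,"dz":-0.04,"yaw":0}]'; python3 -c "
from h import *
s=ctrl.read_state(); print(s['time_s'],s['joints'],s['tcp_rot'],s['ee_pos'])"
```

```text
time_s: 2.8
ee_pos: [149.7, 584.1, 665.5]
tcp_rot: [[-0.969, 0.247, 0.022], [0.248, 0.967, 0.064], [-0.005, 0.067, -0.998]]
force: [0.1, -0.5, 0.9]
opening: 0.998
grip_force: 0.0
2.8 [1.21182646e+00 3.56026594e-01 1.00231990e+00 2.14960675e+00
 1.88955863e-03 1.46270746e+00] [[-0.96865066  0.24745787  0.02192026]
 [ 0.24836814  0.96656256  0.06379723]
 [-0.00540017  0.06724152 -0.99772211]] [149.70292431 584.08783623 665.5485209 ]
```

```bash
python3 -m jog '[{"dx":0,"dy":0,"dz":-0.04,"yaw":0},{"dx":0,"dy":0,"dz":-0.04,"yaw":0},{"dx":0,"dy":0,"dz":-0.04,"yaw":0},{"dx":0,"dy":0,"dz":-0.04,"yaw":0},{"dx":0,"dy":0,"dz":-0.04,"yaw":0},{"dx":0,"dy":0,"dz":-0.04,"yaw":0},{"dx":0,"dy":0,"dz":-0.04,"yaw":0},{"dx":0,"dy":0,"dz":-0.04,"yaw":0}]'; python3 -c "
from h import *
s=ctrl.read_state(); print(s['joints'])"
```

```text
time_s: 3.47
ee_pos: [119.8, 486.8, 787.2]
tcp_rot: [[-0.967, 0.234, 0.097], [0.252, 0.929, 0.272], [-0.026, 0.288, -0.957]]
force: [1.5, -0.2, 0.5]
opening: 1.0
grip_force: 0.0
[1.19493818 0.14894647 1.02098856 2.14967261 0.00973835 1.44737767]
```

```bash
python3 -m jog '[{"dx":0,"dy":0,"dz":0.041,"yaw":0},{"dx":0,"dy":0,"dz":0.041,"yaw":0},{"dx":0,"dy":0,"dz":0.041,"yaw":0},{"dx":0,"dy":0,"dz":0.041,"yaw":0},{"dx":0,"dy":0,"dz":0.041,"yaw":0},{"dx":0,"dy":0,"dz":0.041,"yaw":0},{"dx":0,"dy":0,"dz":0.041,"yaw":0}]'; python3 -c "
from h import *
s=ctrl.read_state(); print(s['joints'])"
```

```text
time_s: 4.05
ee_pos: [147.4, 564.4, 512.7]
tcp_rot: [[-0.967, 0.234, 0.096], [0.252, 0.929, 0.271], [-0.026, 0.287, -0.958]]
force: [0.7, 1.1, 0.9]
opening: 1.001
grip_force: 0.0
[ 1.20059734 -0.01886514  0.16562214  1.46357697  0.00811722  1.45273065]
```

```bash
python3 -m jog '[{"dx":0,"dy":-0.04,"dz":-0.012,"yaw":0},{"dx":0,"dy":-0.04,"dz":-0.012,"yaw":0},{"dx":0,"dy":-0.04,"dz":-0.012,"yaw":0},{"dx":0,"dy":-0.04,"dz":-0.012,"yaw":0},{"dx":0,"dy":-0.04,"dz":-0.012,"yaw":0},{"dx":0,"dy":-0.04,"dz":-0.012,"yaw":0},{"dx":0,"dy":-0.04,"dz":-0.012,"yaw":0},{"dx":0,"dy":-0.04,"dz":-0.012,"yaw":0}]'; python3 -c "
from h import *
s=ctrl.read_state(); print(s['joints'])"
```

```text
time_s: 4.72
ee_pos: [61.9, 240.5, 513.6]
tcp_rot: [[-0.968, 0.232, 0.097], [0.25, 0.93, 0.271], [-0.027, 0.287, -0.958]]
force: [1.0, -1.6, 0.4]
opening: 1.001
grip_force: 0.0
[ 0.96714884 -0.61953386 -0.21294126  1.69487534  0.07448481  1.22661717]
```

```bash
python3 -m jog '[{"dx":0,"dy":-0.02,"dz":0.035,"yaw":0},{"dx":0,"dy":-0.02,"dz":0.035,"yaw":0},{"dx":0,"dy":-0.02,"dz":0.035,"yaw":0},{"dx":0,"dy":-0.02,"dz":0.035,"yaw":0},{"dx":0,"dy":-0.02,"dz":0.035,"yaw":0}]'; python3 -c "
from h import *
s=ctrl.read_state(); print(s['joints'])"
```

```text
time_s: 5.13
ee_pos: [56.3, 196.9, 315.5]
tcp_rot: [[-0.968, 0.233, 0.097], [0.251, 0.929, 0.272], [-0.027, 0.287, -0.957]]
force: [0.4, -0.6, -0.5]
opening: 0.998
grip_force: 0.0
[ 0.78528695 -0.8296064  -0.68384129  1.45071542  0.12369499  1.05208428]
```

```bash
python3 -m jog '[{"dx":0,"dy":0.002,"dz":0.036,"yaw":0},{"dx":0,"dy":0.002,"dz":0.036,"yaw":0},{"dx":0,"dy":0.002,"dz":0.036,"yaw":0},{"dx":0,"dy":0.002,"dz":0.036,"yaw":0},{"dx":0,"dy":-0.02,"dz":-0.006,"yaw":0}]'; python3 -c "
from h import *
s=ctrl.read_state(); print(s['joints'])"
```

```text
time_s: 5.55
ee_pos: [65.2, 222.8, 174.6]
tcp_rot: [[-0.969, 0.232, 0.086], [0.247, 0.933, 0.261], [-0.02, 0.274, -0.961]]
force: [-0.3, -1.2, 0.1]
opening: 0.998
grip_force: 0.0
[ 0.8727784  -0.73574256 -0.95066967  1.0959388   0.10177769  1.13287137]
```

```bash
python3 -m jog '[{"dx":0,"dy":-0.01,"dz":0.02,"yaw":0},{"dx":0,"dy":-0.01,"dz":0.02,"yaw":0},{"dx":0,"dy":-0.01,"dz":0.02,"yaw":0},{"dx":0,"dy":-0.01,"dz":0.01,"yaw":0},{"dx":0,"dy":-0.01,"dz":0.0,"yaw":0}]'; python3 -c "
from h import *
s=ctrl.read_state(); print(s['joints'])"
```

```text
time_s: 5.97
ee_pos: [65.3, 202.4, 117.2]
tcp_rot: [[-0.968, 0.234, 0.091], [0.25, 0.932, 0.262], [-0.024, 0.276, -0.961]]
force: [-0.5, -0.4, -0.3]
opening: 1.001
grip_force: 0.0
[ 0.77149975 -0.76161156 -1.07670995  1.00293481  0.12426783  1.03713058]
```

```bash
python3 -m jog '[{"dx":0,"dy":-0.015,"dz":-0.004,"yaw":0},{"dx":0,"dy":-0.015,"dz":-0.004,"yaw":0},{"dx":0,"dy":-0.015,"dz":-0.004,"yaw":0}]'; python3 -c "
from h import *
s=ctrl.read_state(); print(s['joints'])"
```

```text
time_s: 6.22
ee_pos: [60.9, 172.0, 121.8]
tcp_rot: [[-0.968, 0.238, 0.078], [0.25, 0.937, 0.244], [-0.015, 0.256, -0.967]]
force: [1.2, -0.3, 0.6]
opening: 0.997
grip_force: 0.0
[ 0.58303739 -0.8524252  -1.07670088  1.14261758  0.16171054  0.85028748]
```

```bash
cat >> h.py <<'E'
def plan(*W,step=0.041):
    s=ctrl.read_state(); R=np.array(s["tcp_rot"]); p=np.array(s["ee_pos"],float)
    for w in W:
        v=R.T@(np.array(w,float)-p)/1000; n=int(np.ceil(np.abs(v).max()/step)); n=max(n,int(np.ceil(np.linalg.norm(v)/step)))
        print(w,n,"x",(v/n).round(4)); p=np.array(w,float)
def st():
    s=ctrl.read_state(); R=np.array(s["tcp_rot"]); z=R[:,2]
    print("t",round(s["time_s"],2),"pos",np.round(s["ee_pos"],0),"j",np.round(s["joints"],2),"tilt",np.degrees(np.arccos(-z[2])).round(1),"az",np.degrees(np.arctan2(z[1],z[0])).round(0),"F",np.round(s["force"],1),"op",round(s["opening"],3),"g",round(s["grip_force"],1)); print(R.round(3).tolist())
E
python3 -c "
from h import *
plan((230,330,400),(500,-30,420),(200,-450,420),(-130,-430,420))"
```

```text
(230, 330, 400) 9 x [-0.0143  0.0288 -0.0241]
(500, -30, 420) 11 x [-0.032  -0.0244 -0.0078]
(200, -450, 420) 13 x [ 0.0143 -0.0358 -0.0097]
(-130, -430, 420) 9 x [ 0.0361 -0.0066 -0.0023]
```

```bash
python3 -m jog '[{"dx":-0.0143,"dy":0.0288,"dz":-0.0241,"yaw":0},{"dx":-0.0143,"dy":0.0288,"dz":-0.0241,"yaw":0},{"dx":-0.0143,"dy":0.0288,"dz":-0.0241,"yaw":0},{"dx":-0.0143,"dy":0.0288,"dz":-0.0241,"yaw":0},{"dx":-0.0143,"dy":0.0288,"dz":-0.0241,"yaw":0},{"dx":-0.0143,"dy":0.0288,"dz":-0.0241,"yaw":0},{"dx":-0.0143,"dy":0.0288,"dz":-0.0241,"yaw":0},{"dx":-0.0143,"dy":0.0288,"dz":-0.0241,"yaw":0},{"dx":-0.0143,"dy":0.0288,"dz":-0.0241,"yaw":0},{"dx":-0.032,"dy":-0.0244,"dz":-0.0078,"yaw":0},{"dx":-0.032,"dy":-0.0244,"dz":-0.0078,"yaw":0},{"dx":-0.032,"dy":-0.0244,"dz":-0.0078,"yaw":0},{"dx":-0.032,"dy":-0.0244,"dz":-0.0078,"yaw":0},{"dx":-0.032,"dy":-0.0244,"dz":-0.0078,"yaw":0},{"dx":-0.032,"dy":-0.0244,"dz":-0.0078,"yaw":0},{"dx":-0.032,"dy":-0.0244,"dz":-0.0078,"yaw":0},{"dx":-0.032,"dy":-0.0244,"dz":-0.0078,"yaw":0},{"dx":-0.032,"dy":-0.0244,"dz":-0.0078,"yaw":0}]'; python3 -c "
from h import *
st();plan((200,-450,420),(-130,-430,420))"
```

```text
time_s: 7.72
ee_pos: [450.3, 33.7, 417.3]
tcp_rot: [[-0.968, 0.238, 0.081], [0.251, 0.936, 0.247], [-0.017, 0.26, -0.966]]
force: [-0.0, 0.3, 0.2]
opening: 0.998
grip_force: 0.0
t 7.72 pos [450.  34. 417.] j [-0.24 -0.12 -0.11  1.56  0.26  0.02] tilt 15.1 az 72.0 F [-0.   0.3  0.2] op 0.998 g 0.0
[[-0.968, 0.238, 0.081], [0.251, 0.936, 0.247], [-0.017, 0.26, -0.966]]
(200, -450, 420) 14 x [ 0.0086 -0.0365 -0.0102]
(-130, -430, 420) 9 x [ 0.036  -0.0066 -0.0024]
```

```bash
python3 -m jog '[{"dx":0.0086,"dy":-0.0365,"dz":-0.0102,"yaw":0},{"dx":0.0086,"dy":-0.0365,"dz":-0.0102,"yaw":0},{"dx":0.0086,"dy":-0.0365,"dz":-0.0102,"yaw":0},{"dx":0.0086,"dy":-0.0365,"dz":-0.0102,"yaw":0},{"dx":0.0086,"dy":-0.0365,"dz":-0.0102,"yaw":0},{"dx":0.0086,"dy":-0.0365,"dz":-0.0102,"yaw":0},{"dx":0.0086,"dy":-0.0365,"dz":-0.0102,"yaw":0},{"dx":0.0086,"dy":-0.0365,"dz":-0.0102,"yaw":0},{"dx":0.0086,"dy":-0.0365,"dz":-0.0102,"yaw":0},{"dx":0.0086,"dy":-0.0365,"dz":-0.0102,"yaw":0},{"dx":0.0086,"dy":-0.0365,"dz":-0.0102,"yaw":0},{"dx":0.0086,"dy":-0.0365,"dz":-0.0102,"yaw":0},{"dx":0.036,"dy":-0.0066,"dz":-0.0024,"yaw":0},{"dx":0.036,"dy":-0.0066,"dz":-0.0024,"yaw":0},{"dx":0.036,"dy":-0.0066,"dz":-0.0024,"yaw":0},{"dx":0.036,"dy":-0.0066,"dz":-0.0024,"yaw":0},{"dx":0.036,"dy":-0.0066,"dz":-0.0024,"yaw":0},{"dx":0.036,"dy":-0.0066,"dz":-0.0024,"yaw":0},{"dx":0.036,"dy":-0.0066,"dz":-0.0024,"yaw":0},{"dx":0.036,"dy":-0.0066,"dz":-0.0024,"yaw":0}]'; python3 -c "
from h import *
st();plan((-130,-430,700))"
```

```text
time_s: 9.38
ee_pos: [-55.9, -358.9, 420.0]
tcp_rot: [[-0.968, 0.237, 0.082], [0.25, 0.936, 0.248], [-0.018, 0.26, -0.965]]
force: [-0.2, -1.4, 0.4]
opening: 1.001
grip_force: 0.0
t 9.38 pos [ -56. -359.  420.] j [-1.9  -0.06 -0.06  1.84 -0.   -1.65] tilt 15.1 az 72.0 F [-0.2 -1.4  0.4] op 1.001 g 0.0
[[-0.968, 0.237, 0.082], [0.25, 0.936, 0.248], [-0.018, 0.26, -0.965]]
(-130, -430, 700) 8 x [ 0.0061 -0.0014 -0.0368]
```

```bash
python3 -m jog '[{"dx":0,"dy":0.008,"dz":-0.04,"yaw":0},{"dx":0,"dy":0.008,"dz":-0.04,"yaw":0},{"dx":0,"dy":0.008,"dz":-0.04,"yaw":0},{"dx":0,"dy":0.008,"dz":-0.04,"yaw":0},{"dx":0,"dy":0.008,"dz":-0.04,"yaw":0},{"dx":0,"dy":0.005,"dz":-0.04,"yaw":0},{"dx":0,"dy":0.005,"dz":-0.04,"yaw":0},{"dx":0,"dy":0.005,"dz":-0.04,"yaw":0}]'; python3 -c "
from h import *
st()"
```

```text
time_s: 10.05
ee_pos: [-65.4, -379.8, 620.0]
tcp_rot: [[-0.969, 0.244, 0.04], [0.248, 0.96, 0.128], [-0.007, 0.134, -0.991]]
force: [0.3, 0.1, 0.5]
opening: 1.0
grip_force: 0.0
t 10.05 pos [ -65. -380.  620.] j [-1.91 -0.01  0.44  2.15 -0.   -1.66] tilt 7.7 az 73.0 F [0.3 0.1 0.5] op 1.0 g 0.0
[[-0.969, 0.244, 0.04], [0.248, 0.96, 0.128], [-0.007, 0.134, -0.991]]
```

```bash
python3 -m jog '[{"dx":0,"dy":0.004,"dz":-0.04,"yaw":0},{"dx":0,"dy":0.003,"dz":-0.04,"yaw":0},{"dx":0,"dy":0.002,"dz":-0.04,"yaw":0}]'; python3 -c "
from h import *
st()"
```

```text
time_s: 10.3
ee_pos: [-67.5, -384.6, 655.9]
tcp_rot: [[-0.969, 0.247, 0.01], [0.247, 0.968, 0.041], [0.001, 0.042, -0.999]]
force: [0.0, -1.0, 0.9]
opening: 0.998
grip_force: 0.0
t 10.3 pos [ -67. -385.  656.] j [-1.91 -0.02  0.52  2.15 -0.   -1.66] tilt 2.4 az 77.0 F [ 0.  -1.   0.9] op 0.998 g 0.0
[[-0.969, 0.247, 0.01], [0.247, 0.968, 0.041], [0.001, 0.042, -0.999]]
```

```bash
python3 -m jog '[{"dx":0,"dy":0.001,"dz":-0.036,"yaw":0},{"dx":0,"dy":0,"dz":0,"yaw":0}]'; python3 -c "
from h import *
st(); plan((200,-400,420),(462,-142,260))"
```

```text
time_s: 10.47
ee_pos: [-67.8, -385.9, 669.2]
tcp_rot: [[-0.969, 0.247, -0.001], [0.247, 0.969, 0.01], [0.004, 0.009, -1.0]]
force: [0.6, -0.4, 0.9]
opening: 0.997
grip_force: 0.0
t 10.47 pos [ -68. -386.  669.] j [-1.91 -0.03  0.54  2.15 -0.   -1.66] tilt 0.6 az 99.0 F [ 0.6 -0.4  0.9] op 0.997 g 0.0
[[-0.969, 0.247, -0.001], [0.247, 0.969, 0.01], [0.004, 0.009, -1.0]]
(200, -400, 420) 9 x [-0.0293  0.0056  0.0276]
(462, -142, 260) 10 x [-0.0191  0.0313  0.0162]
```

```bash
python3 -m jog '[{"dx":-0.0293,"dy":0.0056,"dz":0.0276,"yaw":0},{"dx":-0.0293,"dy":0.0056,"dz":0.0276,"yaw":0},{"dx":-0.0293,"dy":0.0056,"dz":0.0276,"yaw":0},{"dx":-0.0293,"dy":0.0056,"dz":0.0276,"yaw":0},{"dx":-0.0293,"dy":0.0056,"dz":0.0276,"yaw":0},{"dx":-0.0293,"dy":0.0056,"dz":0.0276,"yaw":0},{"dx":-0.0293,"dy":0.0056,"dz":0.0276,"yaw":0},{"dx":-0.0293,"dy":0.0056,"dz":0.0276,"yaw":0},{"dx":-0.0293,"dy":0.0056,"dz":0.0276,"yaw":0},{"dx":-0.0191,"dy":0.0313,"dz":0.0162,"yaw":0},{"dx":-0.0191,"dy":0.0313,"dz":0.0162,"yaw":0},{"dx":-0.0191,"dy":0.0313,"dz":0.0162,"yaw":0},{"dx":-0.0191,"dy":0.0313,"dz":0.0162,"yaw":0},{"dx":-0.0191,"dy":0.0313,"dz":0.0162,"yaw":0},{"dx":-0.0191,"dy":0.0313,"dz":0.0162,"yaw":0},{"dx":-0.0191,"dy":0.0313,"dz":0.0162,"yaw":0},{"dx":-0.0191,"dy":0.0313,"dz":0.0162,"yaw":0},{"dx":-0.0191,"dy":0.0313,"dz":0.0162,"yaw":0},{"dx":-0.0191,"dy":0.0313,"dz":0.0162,"yaw":0}]'; python3 -c "
from h import *
st(); plan((462,-142,260))"
```

```text
time_s: 12.05
ee_pos: [461.0, -139.7, 258.1]
tcp_rot: [[-0.969, 0.247, -0.003], [0.247, 0.969, 0.015], [0.006, 0.014, -1.0]]
force: [1.9, -1.3, -1.0]
opening: 1.0
grip_force: 0.0
t 12.05 pos [ 461. -140.  258.] j [-0.44  0.02 -0.29  1.27  0.01 -0.19] tilt 0.9 az 100.0 F [ 1.9 -1.3 -1. ] op 1.0 g 0.0
[[-0.969, 0.247, -0.003], [0.247, 0.969, 0.015], [0.006, 0.014, -1.0]]
(462, -142, 260) 1 x [-0.0015 -0.0019 -0.002 ]
```

```bash
python3 -m jog '[{"dx":0,"dy":0,"dz":0,"yaw":-7},{"dx":0,"dy":0,"dz":0,"yaw":-7},{"dx":0,"dy":0,"dz":0,"yaw":-7},{"dx":0,"dy":0,"dz":0,"yaw":-7},{"dx":0,"dy":0,"dz":0,"yaw":-7},{"dx":0,"dy":0,"dz":0,"yaw":-7},{"dx":0,"dy":0,"dz":0,"yaw":-7},{"dx":0,"dy":0,"dz":0,"yaw":-6.5},{"dx":0,"dy":0,"dz":0,"yaw":0}]'; python3 - <<'E'
from h import *
st(); plan((462,-142,200)); s=ctrl.read_state(); y=np.array(s["tcp_rot"])[:,1]; print(np.degrees(np.arctan2(y[1],y[0])))
f=optics.grab_frame("wrist"); cv2.imwrite("pics/w1.png",f["img"][...,::-1])
for t in("handle","cut_corner","tray"):
    for d in nets.mark_of(f,t)[:2]: print(t,np.round(d["location"]),round(d["p"],2),atz(f,d["location"],{"handle":104,"cut_corner":4,"tray":0}[t]).round(0))
E
```

```text
time_s: 12.8
ee_pos: [460.1, -141.4, 258.7]
tcp_rot: [[-0.751, -0.66, -0.003], [-0.66, 0.751, 0.015], [-0.008, 0.014, -1.0]]
force: [-0.2, 0.3, -0.6]
opening: 0.998
grip_force: 0.0
t 12.8 pos [ 460. -141.  259.] j [-0.44  0.02 -0.29  1.27  0.01 -1.16] tilt 0.9 az 102.0 F [-0.2  0.3 -0.6] op 0.998 g 0.0
[[-0.751, -0.66, -0.003], [-0.66, 0.751, 0.015], [-0.008, 0.014, -1.0]]
(462, -142, 200) 2 x [-0.0003 -0.0013  0.0293]
131.31528082325863
handle [315. 229.] 0.56 [ 465. -138.  104.]
cut_corner [272. 123.] 0.59 [ 431. -226.    4.]
cut_corner [546. 475.] 0.25 [549. 385.   4.]
tray [319. 199.] 0.58 [ 460. -137.    0.]
```

View pics/w1.png

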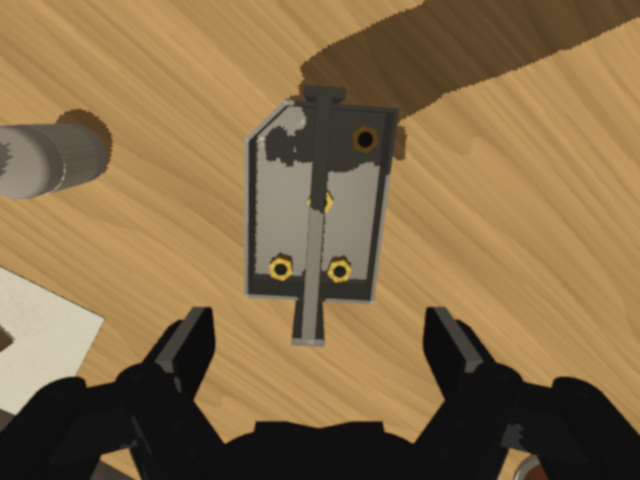

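```bash
python3 - <<'E'
from h import *
f=optics.grab_frame("wrist")
a,b=atz(f,(325,88),116),atz(f,(308,345),116); print(a,b,(a+b)/2, np.degrees(np.arctan2(*(a-b)[[1,0]])), np.linalg.norm(a-b))
st()
E
```

```text
[ 380.68243524 -204.15422298  116.        ] [550.43555784 -74.73301885 116.        ] [ 465.55899654 -139.44362091  116.        ] -142.67779894176255 213.4618717943159
t 13.05 pos [ 461. -142.  260.] j [-0.44  0.02 -0.29  1.27  0.01 -1.16] tilt 0.8 az 93.0 F [ 0.4 -0.3 -0. ] op 0.995 g 0.0
[[-0.754, -0.657, -0.001], [-0.657, 0.753, 0.014], [-0.009, 0.011, -1.0]]
```

```bash
python3 -m jog '[{"dx":0,"dy":0,"dz":0,"yaw":3.8},{"dx":-0.0038,"dy":-0.0025,"dz":0.035,"yaw":0},{"dx":0,"dy":0,"dz":0.035,"yaw":0},{"dx":0,"dy":0,"dz":0.035,"yaw":0},{"dx":0,"dy":0,"dz":0.033,"yaw":0},{"dx":0,"dy":0,"dz":0.03,"yaw":0},{"dx":0,"dy":0,"dz":0,"yaw":0}]' 100; python3 -m jog '[{"dx":0,"dy":0,"dz":0,"yaw":0},{"dx":0,"dy":0,"dz":0,"yaw":0},{"dx":0,"dy":0,"dz":0,"yaw":0},{"dx":0,"dy":0,"dz":0,"yaw":0},{"dx":0,"dy":0,"dz":0,"yaw":0},{"dx":0,"dy":0,"dz":0,"yaw":0},{"dx":0,"dy":0,"dz":0,"yaw":0},{"dx":0,"dy":0,"dz":0,"yaw":0}]' 0; python3 -c "
from h import *
st()"
```

```text
time_s: 13.63
ee_pos: [461.1, -137.2, 86.3]
tcp_rot: [[-0.795, -0.606, -0.011], [-0.606, 0.795, 0.019], [-0.003, 0.022, -1.0]]
force: [-1.4, 0.9, -1.1]
opening: 1.002
grip_force: 0.0
time_s: 14.3
ee_pos: [466.4, -139.0, 93.0]
tcp_rot: [[-0.794, -0.608, 0.001], [-0.608, 0.794, 0.015], [-0.01, 0.012, -1.0]]
force: [-3.0, 4.4, 5.4]
opening: 0.129
grip_force: 61.2
t 14.3 pos [ 466. -139.   93.] j [-0.43  0.17 -0.5   0.91  0.01 -1.08] tilt 0.9 az 88.0 F [-3.   4.4  5.4] op 0.129 g 61.2
[[-0.794, -0.608, 0.001], [-0.608, 0.794, 0.015], [-0.01, 0.012, -1.0]]
```

```bash
python3 -m jog '[{"dx":0,"dy":0,"dz":-0.008,"yaw":0},{"dx":0,"dy":0,"dz":-0.015,"yaw":0},{"dx":0,"dy":0,"dz":-0.02,"yaw":0},{"dx":0,"dy":0,"dz":-0.025,"yaw":2},{"dx":0,"dy":0,"dz":-0.025,"yaw":4},{"dx":0,"dy":0,"dz":-0.025,"yaw":5},{"dx":0,"dy":0,"dz":-0.025,"yaw":5},{"dx":0,"dy":0,"dz":-0.025,"yaw":5},{"dx":0,"dy":0,"dz":-0.025,"yaw":5},{"dx":0,"dy":0,"dz":-0.025,"yaw":5},{"dx":0,"dy":0,"dz":-0.025,"yaw":5},{"dx":0,"dy":0,"dz":-0.025,"yaw":5},{"dx":0,"dy":0,"dz":-0.025,"yaw":5},{"dx":0,"dy":0,"dz":-0.025,"yaw":5},{"dx":0,"dy":0,"dz":-0.025,"yaw":5},{"dx":0,"dy":0,"dz":-0.02,"yaw":5},{"dx":0,"dy":0,"dz":-0.02,"yaw":5},{"dx":0,"dy":0,"dz":-0.02,"yaw":5},{"dx":0,"dy":0,"dz":-0.02,"yaw":5},{"dx":0,"dy":0,"dz":-0.02,"yaw":5}]'; python3 -c "
from h import *
st()"
```

```text
time_s: 15.97
ee_pos: [465.8, -145.9, 535.4]
tcp_rot: [[-0.721, 0.693, -0.001], [0.693, 0.721, 0.014], [0.011, 0.009, -1.0]]
force: [0.9, -0.1, -3.8]
opening: 0.132
grip_force: 59.6
t 15.97 pos [ 466. -146.  535.] j [-0.44  0.03  0.3   1.85  0.01  0.32] tilt 0.8 az 96.0 F [ 0.9 -0.1 -3.8] op 0.132 g 59.6
[[-0.721, 0.693, -0.001], [0.693, 0.721, 0.014], [0.011, 0.009, -1.0]]
```

```bash
python3 -m jog '[{"dx":0,"dy":0,"dz":-0.02,"yaw":5},{"dx":0,"dy":0,"dz":-0.02,"yaw":5},{"dx":0,"dy":0,"dz":-0.02,"yaw":5},{"dx":0,"dy":0,"dz":-0.02,"yaw":5},{"dx":0,"dy":0,"dz":-0.02,"yaw":3},{"dx":0,"dy":0,"dz":-0.025,"yaw":0},{"dx":0,"dy":0,"dz":-0.03,"yaw":0},{"dx":0,"dy":0,"dz":-0.03,"yaw":0},{"dx":0,"dy":0,"dz":-0.03,"yaw":0},{"dx":0,"dy":0,"dz":-0.03,"yaw":0},{"dx":0,"dy":0,"dz":-0.03,"yaw":0},{"dx":0,"dy":0,"dz":-0.03,"yaw":0},{"dx":0,"dy":0,"dz":-0.03,"yaw":0},{"dx":0,"dy":0,"dz":-0.03,"yaw":0},{"dx":0,"dy":0,"dz":-0.03,"yaw":0},{"dx":0,"dy":0,"dz":-0.03,"yaw":0},{"dx":0,"dy":0,"dz":-0.03,"yaw":0}]'; python3 - <<'E'
from h import *
st()
fs=[optics.grab_frame(n) for n in("scene","side","wrist")]
cv2.imwrite("pics/t1.png",fs[2]["img"][...,::-1])
E
```

```text
time_s: 17.38
ee_pos: [417.0, -129.0, 772.9]
tcp_rot: [[-0.376, 0.899, 0.224], [0.91, 0.404, -0.093], [-0.174, 0.169, -0.97]]
force: [0.8, -0.3, -4.1]
opening: 0.134
grip_force: 59.6
t 17.38 pos [ 417. -129.  773.] j [-0.46  0.03  0.85  2.15  0.02  0.71] tilt 14.0 az -22.0 F [ 0.8 -0.3 -4.1] op 0.134 g 59.6
[[-0.376, 0.899, 0.224], [0.91, 0.404, -0.093], [-0.174, 0.169, -0.97]]
```

View pics/t1.png

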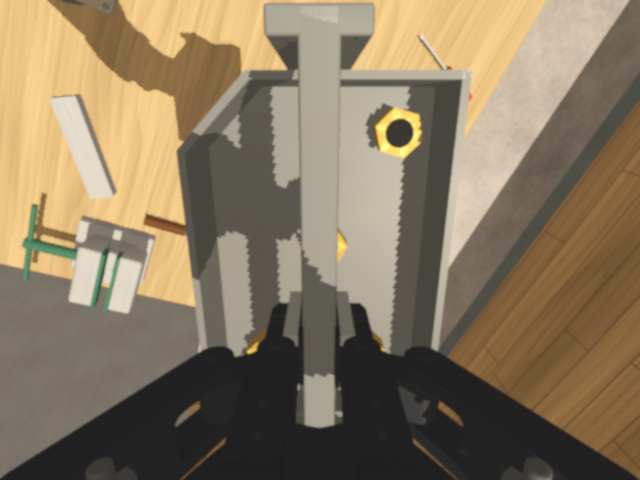

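```bash
python3 -m jog '[{"dx":-0.005,"dy":0.005,"dz":-0.03,"yaw":0},{"dx":-0.006,"dy":0.006,"dz":-0.03,"yaw":0},{"dx":-0.006,"dy":0.006,"dz":-0.03,"yaw":0},{"dx":-0.007,"dy":0.007,"dz":-0.03,"yaw":0},{"dx":-0.007,"dy":0.007,"dz":-0.03,"yaw":0},{"dx":-0.008,"dy":0.008,"dz":-0.03,"yaw":0},{"dx":-0.008,"dy":0.008,"dz":-0.03,"yaw":0},{"dx":-0.008,"dy":0.008,"dz":-0.03,"yaw":0}]'; python3 - <<'E'
from h import *
st()
E
```

```text
time_s: 18.2
ee_pos: [412.9, -123.3, 853.8]
tcp_rot: [[-0.33, 0.86, 0.39], [0.891, 0.421, -0.172], [-0.312, 0.29, -0.905]]
force: [0.5, 0.4, -3.8]
opening: 0.129
grip_force: 59.6
t 18.2 pos [ 413. -123.  854.] j [-0.45  0.03  1.05  2.15  0.01  0.72] tilt 25.2 az -24.0 F [ 0.5  0.4 -3.8] op 0.129 g 59.6
[[-0.33, 0.86, 0.39], [0.891, 0.421, -0.172], [-0.312, 0.29, -0.905]]
```

```bash
python3 -m jog '[{"dx":-0.009,"dy":0.009,"dz":-0.03,"yaw":0},{"dx":-0.009,"dy":0.009,"dz":-0.03,"yaw":0},{"dx":-0.01,"dy":0.01,"dz":-0.03,"yaw":0},{"dx":-0.01,"dy":0.01,"dz":-0.03,"yaw":0},{"dx":-0.01,"dy":0.01,"dz":-0.03,"yaw":0},{"dx":-0.01,"dy":0.01,"dz":-0.03,"yaw":0},{"dx":-0.01,"dy":0.01,"dz":-0.03,"yaw":0},{"dx":0,"dy":0,"dz":0,"yaw":0},{"dx":0,"dy":0,"dz":0,"yaw":0},{"dx":0,"dy":0,"dz":0,"yaw":0},{"dx":0,"dy":0,"dz":0,"yaw":0}]'; python3 - <<'E'
from h import *
st()
f=optics.grab_frame("wrist")
cv2.imwrite("pics/t2.png",f["img"][...,::-1])
E
```

```text
time_s: 19.12
ee_pos: [394.7, -110.7, 921.8]
tcp_rot: [[-0.273, 0.808, 0.523], [0.865, 0.444, -0.235], [-0.421, 0.388, -0.819]]
force: [1.0, -0.7, -4.7]
opening: 0.128
grip_force: 59.7
t 19.12 pos [ 395. -111.  922.] j [-0.44  0.03  1.21  2.15  0.01  0.73] tilt 35.0 az -24.0 F [ 1.  -0.7 -4.7] op 0.128 g 59.7
[[-0.273, 0.808, 0.523], [0.865, 0.444, -0.235], [-0.421, 0.388, -0.819]]
```

View pics/t2.png

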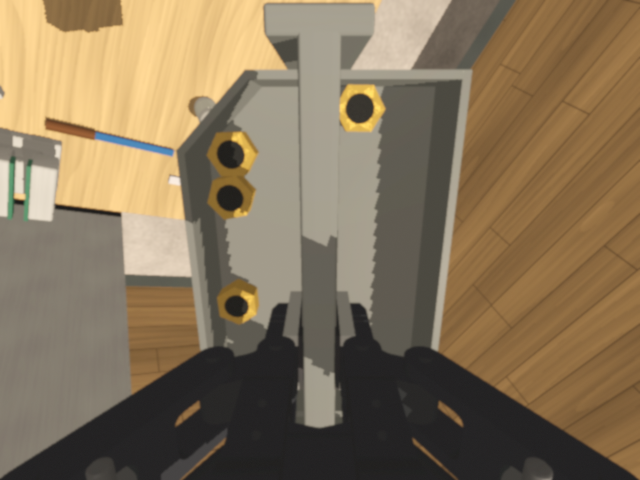

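```bash
python3 -m jog '[{"dx":0,"dy":0,"dz":0,"yaw":0},{"dx":0,"dy":0,"dz":0,"yaw":0},{"dx":0,"dy":0,"dz":0,"yaw":0},{"dx":0,"dy":0,"dz":0,"yaw":0},{"dx":0,"dy":0,"dz":0,"yaw":0},{"dx":0,"dy":0,"dz":0,"yaw":0},{"dx":0,"dy":0,"dz":0,"yaw":0},{"dx":0,"dy":0,"dz":0,"yaw":0}]'; python3 - <<'E'
from h import *
st()
f=optics.grab_frame("wrist")
cv2.imwrite("pics/t3.png",f["img"][...,::-1])
E
```

```text
time_s: 19.83
ee_pos: [394.0, -110.4, 922.7]
tcp_rot: [[-0.272, 0.807, 0.525], [0.864, 0.444, -0.235], [-0.423, 0.39, -0.818]]
force: [-0.4, -0.1, -3.6]
opening: 0.13
grip_force: 59.7
t 19.83 pos [ 394. -110.  923.] j [-0.44  0.03  1.22  2.15  0.01  0.73] tilt 35.1 az -24.0 F [-0.4 -0.1 -3.6] op 0.13 g 59.7
[[-0.272, 0.807, 0.525], [0.864, 0.444, -0.235], [-0.423, 0.39, -0.818]]
```

View pics/t3.png

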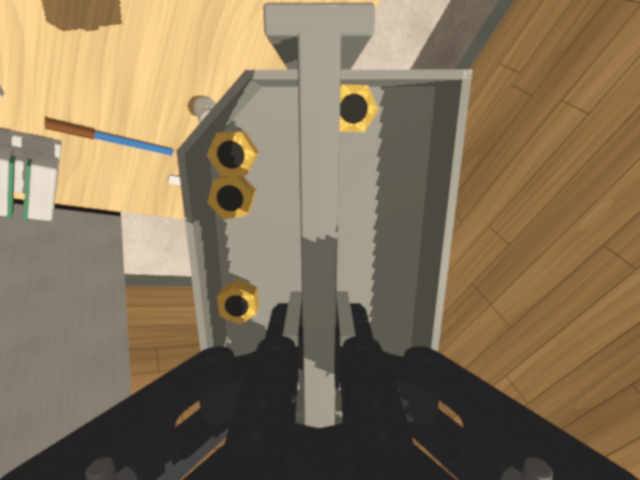

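```bash
python3 -m jog '[{"dx":0,"dy":0,"dz":0,"yaw":-5},{"dx":0,"dy":0,"dz":0,"yaw":-6},{"dx":0,"dy":0,"dz":0,"yaw":-6},{"dx":0,"dy":0,"dz":0,"yaw":-6},{"dx":0,"dy":0,"dz":0,"yaw":-5},{"dx":0,"dy":0,"dz":0,"yaw":0},{"dx":0,"dy":0,"dz":0,"yaw":0},{"dx":0,"dy":0,"dz":0,"yaw":0},{"dx":0,"dy":0,"dz":0,"yaw":0},{"dx":0,"dy":0,"dz":0,"yaw":0},{"dx":0,"dy":0,"dz":0,"yaw":0},{"dx":0,"dy":0,"dz":0,"yaw":0}]'; python3 - <<'E'
from h import *
st()
f=optics.grab_frame("wrist")
cv2.imwrite("pics/t4.png",f["img"][...,::-1])
E
```

```text
time_s: 20.88
ee_pos: [394.0, -110.4, 922.6]
tcp_rot: [[-0.619, 0.585, 0.525], [0.555, 0.798, -0.235], [-0.556, 0.146, -0.818]]
force: [-0.8, 0.3, -4.7]
opening: 0.13
grip_force: 59.7
t 20.88 pos [ 394. -110.  923.] j [-0.44  0.03  1.22  2.15  0.01  0.24] tilt 35.1 az -24.0 F [-0.8  0.3 -4.7] op 0.13 g 59.7
[[-0.619, 0.585, 0.525], [0.555, 0.798, -0.235], [-0.556, 0.146, -0.818]]
```

View pics/t4.png

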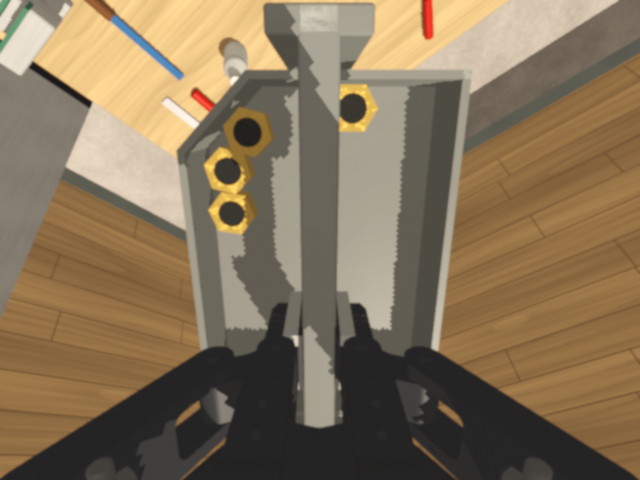

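```bash
python3 -m jog '[{"dx":0,"dy":0,"dz":0,"yaw":5},{"dx":0,"dy":0,"dz":0,"yaw":6},{"dx":0,"dy":0,"dz":0,"yaw":6},{"dx":0,"dy":0,"dz":0,"yaw":6},{"dx":0,"dy":0,"dz":0,"yaw":6},{"dx":0,"dy":0,"dz":0,"yaw":6},{"dx":0,"dy":0,"dz":0,"yaw":6},{"dx":0,"dy":0,"dz":0,"yaw":6},{"dx":0,"dy":0,"dz":0,"yaw":5},{"dx":0,"dy":0,"dz":0,"yaw":4},{"dx":0,"dy":0,"dz":0,"yaw":0},{"dx":0,"dy":0,"dz":0,"yaw":0},{"dx":0,"dy":0,"dz":0,"yaw":0},{"dx":0,"dy":0,"dz":0,"yaw":0},{"dx":0,"dy":0,"dz":0,"yaw":0},{"dx":0,"dy":0,"dz":0,"yaw":0},{"dx":0,"dy":0,"dz":0,"yaw":0},{"dx":0,"dy":0,"dz":0,"yaw":0}]'; python3 - <<'E'
from h import *
st()
f=optics.grab_frame("wrist")
cv2.imwrite("pics/t5.png",f["img"][...,::-1])
E
```

```text
time_s: 22.43
ee_pos: [394.0, -110.4, 922.7]
tcp_rot: [[0.139, 0.84, 0.525], [0.972, -0.014, -0.235], [-0.191, 0.542, -0.818]]
force: [0.1, 0.4, -5.0]
opening: 0.133
grip_force: 59.7
t 22.43 pos [ 394. -110.  923.] j [-0.44  0.03  1.22  2.15  0.01  1.22] tilt 35.1 az -24.0 F [ 0.1  0.4 -5. ] op 0.133 g 59.7
[[0.139, 0.84, 0.525], [0.972, -0.014, -0.235], [-0.191, 0.542, -0.818]]
```

View pics/t5.png

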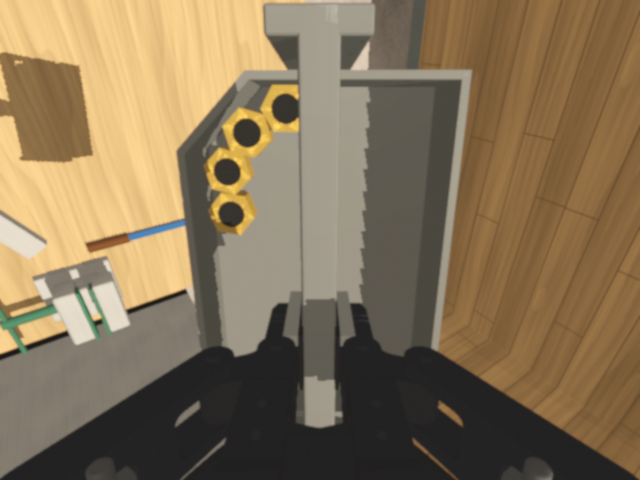

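```bash
python3 -c "
from cell import job
print(job.close_job())"
```

```text
the job is handed in; nothing more can be done
None
```

The job is handed in, with no verdict returned. The arm is holding the tray steady by its handle about 0.8 m above the bench, tilted 35° with the cut-off corner lowest. The last picture shows all four nuts together in that corner, the farthest about 55 mm from the corner point by my estimate, and nothing was spilled.

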